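# Fish a dropped thumb nut out from under an instrument shelf

### The job

A brass thumb nut has dropped under the low front shelf of the white instrument module, behind the raised lip of the leak tray there, which has a single drain notch in it. Take the flat probe by its red handle, reach under the shelf over the lip and the nut, feel along the lip for the notch and gently drag the nut out through it on to the open bench just in front of the module, never forcing anything against the module. Then lay the probe down flat on the bench, clear of the module and not over the nut, let go, and leave the bottle, jar and cup where they stand.

Things in the scene. Friction and masses are not known exactly. Their poses are not given: they have to be found in the camera images.
- module: White instrument module, fixed, 260 deep (its x) by 380 wide (y). Origin: centre of its underside on the bench; x runs front to back, z up. Its front faces the robot's right. Its front 160 is a low shelf, top 56 above the bench: the first 66 opaque, the rest a smoked window through which the nut shows. Behind stands an ivory housing, 201 high, dark red sides.
- module_front (a point): Middle of the module's front edge at bench level; axes as the module's (x in under the shelf). The cavity under the shelf is open to the front: 200 wide (y -100 to 100), 160 deep, 42 high, its floor the bench itself, solid at the sides and back.
- lip_line (a point): Middle of the back face of the leak tray's raised lip, bench level, 53 behind the front edge; axes as the module's. Lip: 6 high, 8 thick, right across the cavity, hidden below the opaque strip, with one notch 54 wide, open down to the bench. The notch's centre lies anywhere from y -45 to 45, is not reported, and must be felt. The nut passes only through the notch.
- nut: Brass thumb nut, a plain disc 22 across and 9 thick, about 20 g, lying flat on the bench under the shelf, its centre 95 to 125 behind the front edge and within 20 of y = 0. Origin: centre of its underside.
- probe: Flat probe, about 140 g, lying on the bench. Origin: on the bench under the middle of its handle; x runs to the tip, z up. Handle: red block with a black band, 70 long (x -35 to 35), 22 wide (y), 50 high. An aluminium strip 16 wide, 3 thick runs from it to the tip, its underside 12 above the handle's foot, so that it clears the lip by 6 when the probe is down.
- probe_tip (a point): Inner face of the bar (x = 200 of the probe), at foot level. Under the tip a rim reaches 12 down to foot level: cross bar x 200 to 205, 40 wide; two prongs x 183 to 200, 34 apart inside, 40 outside; open to the handle and below. Set over the nut, bar behind it, it drags the nut back and sideways; a nut against the bar stands 5 out past the prongs, and is lost sideways if left over 5 behind.
- bottle: Amber bottle with a blue cap, 60 across, 150 high, standing on the bench. Origin: centre of its underside. Not to be disturbed.
- jar: Small white jar, 44 across, 50 high, standing on the module's pedestal. Origin: centre of its underside. Not to be disturbed.
- cup: Blue cup, 64 across, 60 high, standing on the module's other pedestal. Origin: centre of its underside. Not to be disturbed.
There are look-alikes about, which are no part of the job. Leave any blue or orange look-alike of the probe alone.

How it is judged:
By the outcome, as a careful person would: the job done as asked, in the order asked, and still so for the second after the job is handed in, with the robot touching nothing.
It also fails if it takes over 72 s, if anything falls off the work surface, if the arm or the gripper's body presses on something with over 40 N, if the wrist force passes 120 N, or if a joint passes its speed limit or range.

### The arm

A 6-joint arm with a two-finger parallel gripper is mounted at the origin on the work surface. World frame = base frame: x ahead of the robot, y to its left, z up, the work surface at z = 0. Lengths are in m, angles in rad, forces in N, time in s.
With the tool pointing down it reaches from about 0.35 to 0.85 m from the base axis. Payload 8.1 kg.
Tool frame: the origin (TCP) lies at the very end of the fingers, on their centre line; the grasp point (between the pads) lies 19 mm behind it; z points along the fingers, y is the line along which they close (so a half turn about z gives the same grasp; the last joint's range is limited). The gripper opens to 93 mm and grips with 3 to 60 N. Pads are 15 mm wide; open, the fingers measure 128 mm over their backs; the gripper's body (75 mm by 188 mm) begins 65 mm behind the grasp point.
Start: joints at [1.019, 0.13, 1.488, -0, 1.523, -0.085], TCP at [0.27, 0.536, 0.219] pointing down, gripper open.
Joint ranges: [-2.96, 2.96], [-0.89, 2.26], [0.02, 2.5], [-1.34, 4.48], [0, 2.73], [-2.66, 2.66]. Speed limits (rad/s): [2.39, 2.39, 2.79, 3.14, 3.14, 3.14].

### API

Orientations are given as a rotation vector (axis times angle).
In Python, from plant import read_state, eyes, workorder gives the robot as it stands. The module is installed in compiled form; this text tells all that it offers.
- The arm moves only by the tool play_rows, never from a script. Its argument "targets" is one flat list of numbers, 4 for each row, row after row: the shift along the tool's x, y, z in cm, then the turn about the tool's z in degrees. In form: [dx, dy, dz, roll, dx, dy, dz, roll, ...]. A call has 1 to 8 rows; each row is the pose to reach, as a shift and turn from the pose commanded when the call began, along the tool's axes at that moment; what a row does not reach only later rows make up. A row lasts 1/12 s, in which the tool goes at most 41.7 mm and 7.16 degrees, less where a joint would pass 70% of its speed; a pose out of reach is approached as far as the arm can. A call with a gripper value outside its range is refused whole. "grip" is the finger opening in cm, from 0 to 9.3, set as the call begins (left out, the last holds). The fingers move at their own pace and stop on an object; "grip_force" is the grip in N (left out, the last holds). Time passes only in rows, so rows that repeat a pose let the fingers close. It gives the time, the measured TCP pose, the force, the opening and the grip force at its end, in the units of the state.
- read_state(): the state, without advancing time (a new reading comes with each control period).
- eyes.read_camera(name): name is "scene" or "top" or "wrist"; returns a dict with "image" (384x512x3 uint8, red, green, blue), "vfov" (degrees; the focal length in pixels is half the picture's height over the tangent of half this angle, whatever the lens; pixels are square), "cx", "cy" (the principal point, pixels), "cam_to_world" (4x4, takes a point from camera to world coordinates); the wrist camera has in their place "T_tool_cam" (4x4, takes a point from camera to tool coordinates, whose origin is the TCP and whose axes are the flange's). Camera axes: x right, y up, looking along -z (the intrinsics and any distortion apply to the point x, -y, -z); pixel columns grow to the right and rows downward; lengths in m; the calibration is good to about 2 mm. A picture is of the moment at which its call begins: read the wrist's pose just before it. There is no depth.
- workorder.close_job(): hands the job in; it is judged then, once.
The state is a dict: "t": time; "q": joint angles; "dq": joint speeds; "joint_torque": joint torques, N m; "tool_pos": TCP position; "orientation": TCP orientation; "force": force on the tool from outside, world axes, zero at the start; "wrist_torque": the same for the moment, N m; "opening": finger opening in m; "gripper_force": force on a finger pad.
Only numpy, scipy, OpenCV 4.12 (cv2) and the standard library are available. Lean on these libraries where they do the work, as an engineer would, in place of code of your own. Each camera call takes 0.05 s, during which the arm holds its last target. There are 200 camera calls.

## Working session

There is one attempt and no reset: what is moved stays moved. The work goes in short steps, Python scripts to look and compute and a tool call to move; the robot and the scene stay as the last step left them, time stands still between calls to the robot, and variables do not carry over. Pictures are saved under pics/ and viewed, at most 12 in all, crops included, and the job is handed in when it is done.

Besides the shell and the picture viewer there is one more tool, called after "Emit:" in YAML: its name, and indented under it one key for each argument. play_rows: Moves the arm, as the interface text tells. Its arguments: {"type":"object","properties":{"targets":{"type":"array"},"grip":{"type":"number"},"grip_force":{"type":"number"}},"required":["targets"]}

```bash
mkdir -p pics
cat > h.py <<'E'
import numpy as np, cv2
from plant import read_state, eyes, workorder
from scipy.spatial.transform import Rotation as R
def cam(n):
    s=read_state(); c=eyes.read_camera(n)
    if 'cam_to_world' in c: T=np.array(c['cam_to_world'])
    else:
        W=np.eye(4); W[:3,:3]=R.from_rotvec(s['orientation']).as_matrix(); W[:3,3]=s['tool_pos']; T=W@np.array(c['T_tool_cam'])
    c['T']=T; c['f']=192/np.tan(np.radians(c['vfov'])/2); return c
def px2w(c,u,v,z):
    d=c['T'][:3,:3]@np.array([(u-c['cx'])/c['f'],-(v-c['cy'])/c['f'],-1]); o=c['T'][:3,3]
    return o+d*(z-o[2])/d[2]
def w2px(c,p):
    q=c['T'][:3,:3].T@(np.array(p)-c['T'][:3,3]); return np.array([c['cx']-c['f']*q[0]/q[2], c['cy']+c['f']*q[1]/q[2]])
def save(c,name): cv2.imwrite('pics/'+name,c['image'][:,:,::-1])
E
python3 - <<'E'
from h import *
import pickle
for n in('scene','top'):
    c=cam(n); print(n,{k:v for k,v in c.items() if k not in('image','cam_to_world')}); pickle.dump(c,open(n+'.pkl','wb'))
    cv2.imwrite('pics/'+n+'.png',cv2.resize(c['image'][:,:,::-1],(800,600),interpolation=cv2.INTER_CUBIC))
print(read_state())
E
```

```text
scene {'vfov': 49.858820321487904, 'cx': 254.06246530860156, 'cy': 188.86768732572594, 'T': array([[-0.09528195, -0.60606666,  0.78968636,  1.38138928],
       [ 0.99538494, -0.06709946,  0.06860379,  0.02776106],
       [ 0.01140906,  0.79257862,  0.609663  ,  0.76403032],
       [ 0.        ,  0.        ,  0.        ,  1.        ]]), 'f': np.float64(413.0732534492416)}
top {'vfov': 46.11979688336818, 'cx': 252.80119349173563, 'cy': 188.06498601203987, 'T': array([[-0.02476542,  0.97994028, -0.19774661,  0.21850113],
       [-0.9993709 , -0.02929145, -0.01999544, -0.07096966],
       [-0.02538662,  0.19712702,  0.98004921,  1.39163017],
       [ 0.        ,  0.        ,  0.        ,  1.        ]]), 'f': np.float64(451.01214920937304)}
{'t': 0.1, 'q': array([ 1.01860516e+00,  1.31078320e-01,  1.48916105e+00,  3.10176228e-05,
        1.52303124e+00, -8.53897577e-02]), 'dq': array([ 0.00058046, -0.00165261, -0.00341073,  0.00028516, -0.00205571,
       -0.00048596]), 'joint_torque': array([ 1.04363338e-03, -5.61336565e+01, -4.93100595e+01,  7.69380759e-02,
        2.90670712e-02, -7.45063608e-05]), 'tool_pos': array([0.2697096 , 0.53538109, 0.21770186]), 'orientation': array([-7.26484277e-01, -3.05586811e+00,  2.48723548e-03]), 'force': array([-0.32881755, -0.00857638, -1.55177835]), 'wrist_torque': array([-0.02632262, -0.01712501, -0.01647018]), 'gripper_force': 0.0, 'opening': 0.09300802779987577}
```

View pics/top.png

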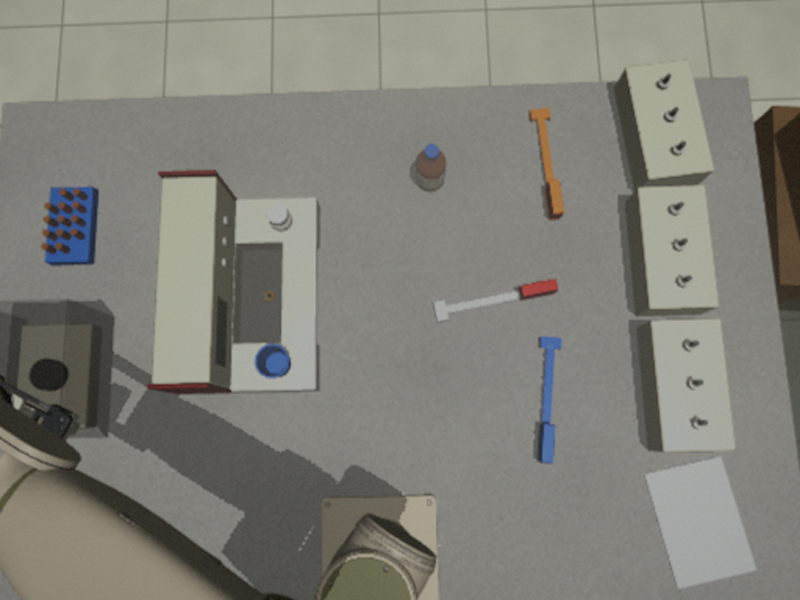

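View pics/scene.png

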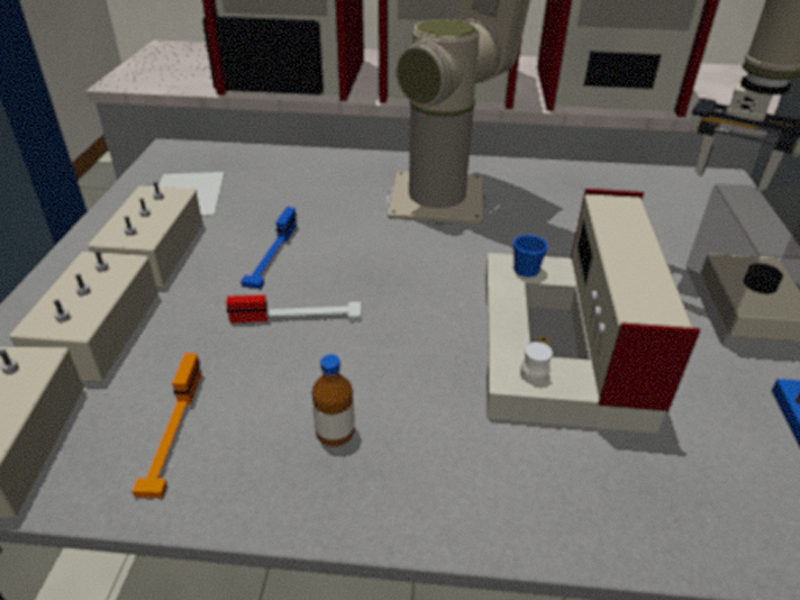

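Top view: red probe, handle at (540,290), tip at (441,310). The look-alikes are orange (547,160) and blue (548,400). Module front edge runs along column 317, nut at (268,296), bottle (431,168), jar (279,217), cup (273,361). The red-handled one with the aluminium strip is the probe.

Run:
```python
from h import *
import pickle
c=pickle.load(open('top.pkl','rb')); im=c['image'].astype(int)
hsv=cv2.cvtColor(c['image'],cv2.COLOR_RGB2HSV)
k=1/1.5625
def P(u,v,z): return px2w(c,u*k,v*k,z).round(4)
m=((hsv[...,0]<8)|(hsv[...,0]>172))&(hsv[...,1]>150)
m[:,:320]=0;m[:, 370:]=0
v,u=np.nonzero(m); print('red',len(u),u.min(),u.max(),v.min(),v.max(), px2w(c,u.mean(),v.mean(),.05), px2w(c,u.mean(),v.mean(),.04))
print('tip',P(441,310,.015),'strip root',P(515,295.5,.015))
print('front corners',P(317,198,.056),P(317,390,.056), P(316,198,.056))
m=(hsv[...,0]>8)&(hsv[...,0]<30)&(hsv[...,1]>120); m[:,:155]=0;m[:,180:]=0;m[:170]=0;m[205:]=0
v,u=np.nonzero(m);print('nut',len(u),u.mean(),v.mean(),px2w(c,u.mean(),v.mean(),.009))
print('bottle cap',P(432,152,.15),'jar',P(279,213,.106),'cup',P(273,358,.116))
a=c['image'][170:220,265:375,::-1]; b=c['image'][120:260,95:215,::-1]
a=cv2.resize(a,None,fx=7,fy=7*250/350) if 0 else cv2.resize(a,(770,350)); 
cv2.imwrite('pics/a.png',a)
s=read_state();print(R.from_rotvec(s['orientation']).as_matrix().round(3))
w=cam('wrist');print(w['f'],w['cx'],w['cy'],np.array(w['T_tool_cam']).round(3))
```

```text
red 115 334 356 179 187 [ 0.49590435 -0.32559007  0.05      ] [ 0.49797201 -0.32748792  0.04      ]
tip [ 0.4609 -0.1332  0.015 ] strip root [ 0.4858 -0.2808  0.015 ]
front corners [0.6876 0.107  0.056 ] [0.3073 0.1081 0.056 ] [0.6876 0.109  0.056 ]
nut 0 nan nan [nan nan nan]
bottle cap [ 0.7376 -0.1216  0.15  ] jar [0.6423 0.1733 0.106 ] cup [0.3634 0.1803 0.116 ]
[[-0.893  0.45  -0.001]
 [ 0.45   0.893 -0.001]
 [ 0.    -0.002 -1.   ]]
269.10907099725307 255.61663447235324 187.58228198225876 [[-0.     0.956  0.295  0.083]
 [ 1.     0.    -0.     0.   ]
 [-0.     0.295 -0.956 -0.166]
 [ 0.     0.     0.     1.   ]]<stdin>:13: RuntimeWarning: Mean of empty slice.
  ret = ret.dtype.type(ret / rcount)
```

View pics/a.png

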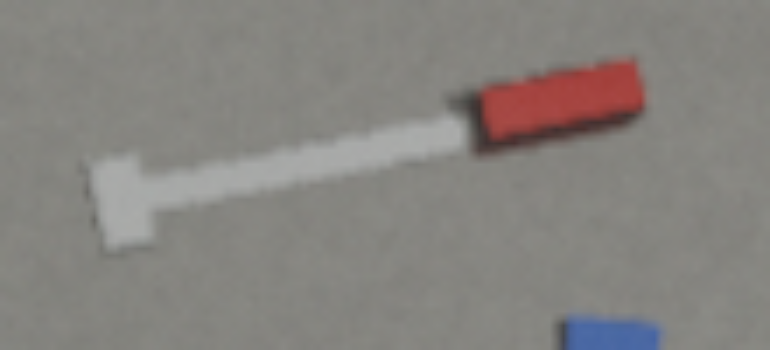

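The crop confirms the red-handled aluminium probe, with tip at (125,200) and handle at (565,100) in the crop. Next I lift and pass over the module, so the wrist camera can look at it.

Emit:
play_rows:
  targets: [0,0,-12,0,0,0,-12,0,0,0,-12,7,-18,-15,-12,14,-18,-15,-12,21,-18,-15,-12,28,-18,-15,-12,35,-18,-15,-12,42]

```text
t: 0.82
tool_pos: [0.353, 0.343, 0.3383]
orientation: [-1.781, -2.588, 0.0]
force: [1.4, -0.9, 0.5]
opening: 0.093
gripper_force: 0.0
```

```bash
cat >> h.py <<'E'
def go(p,yaw=None):
    "tool-frame cm shift from current measured pose to world p (TCP); yaw deg of tool y wanted"
    s=read_state(); M=R.from_rotvec(s['orientation']).as_matrix(); d=M.T@(np.array(p)-s['tool_pos'])*100
    y=np.degrees(np.arctan2(M[1,1],M[0,1])); print('t',s['t'],'pos',s['tool_pos'].round(4),'yaw',y.round(2),'F',s['force'].round(1),'shift',d.round(2),'roll',None if yaw is None else round(y-yaw,2))
E
python3 -c "
from h import *
go([.49,.10,.34],0)"
```

```text
t 0.8167 pos [0.353  0.343  0.3383] yaw 20.95 F [ 1.4 -0.9  0.5] shift [-27.59   4.11  -0.16] roll 20.95
```

Emit:
play_rows:
  targets: [-25,4,0,7,-25,4,0,14,-25,4,0,21,-25,4,0,21,-25,4,0,21,-25,4,0,21,-25,4,0,21,-25,4,0,21]

```text
t: 1.48
tool_pos: [0.4814, 0.124, 0.338]
orientation: [-2.221, -2.221, 0.002]
force: [-0.6, 0.3, 0.5]
opening: 0.0929
gripper_force: 0.0
```

Run:
```python
from h import *
import pickle
c=cam('wrist'); pickle.dump(c,open('w1.pkl','wb')); go([.49,.1,.34],0)
cv2.imwrite('pics/w1.png',cv2.resize(c['image'][:,:,::-1],(800,600),interpolation=cv2.INTER_CUBIC))
```

```text
t 1.5333 pos [0.4808 0.1256 0.3382] yaw 0.11 F [-0.4  0.6  0. ] shift [-2.56  0.91 -0.19] roll 0.11
```

View pics/w1.png

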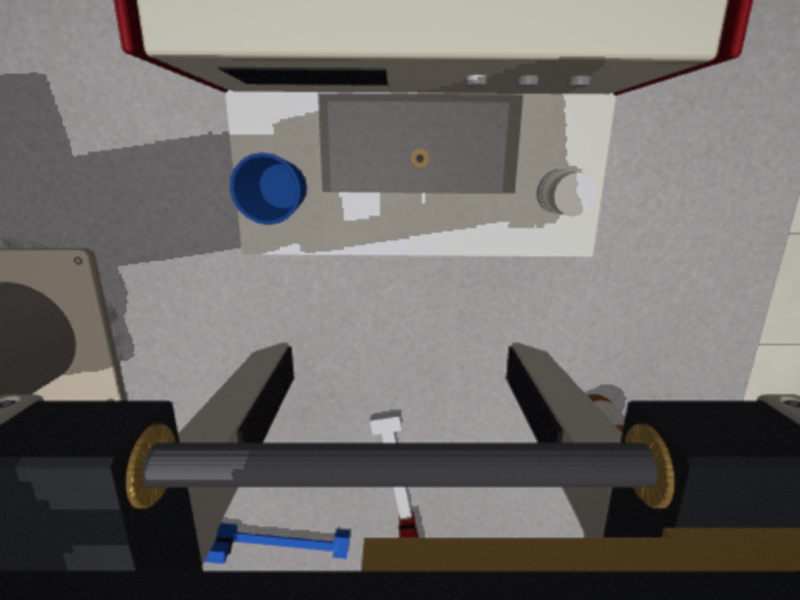

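Wrist view: nut at (420,158), shelf front-top corners at (243,254) and (593,256), probe tip at (386,424).

Run:
```python
from h import *
import pickle
c=pickle.load(open('w1.pkl','rb'));k=.64
def P(u,v,z): return px2w(c,u*k,v*k,z).round(4)
print('nut',P(420,158,.009),'fl',P(243,254.5,.056),'fr',P(593,256.5,.056),'win',P(326,192,.056),P(512,192,.056),'back',P(228,92,.056),P(615,93,.056),'tip',P(386,424,.014))
t=pickle.load(open('top.pkl','rb'));print('nut top',px2w(t,268*k,296*k,.009))
g=t['image'][200:240,195:212].mean(2)
r=t['image'][130:250,190:215].mean(2)
print(r[10].astype(int),r[110].astype(int))
# probe axis in top image: whole silhouette of strip
hsv=cv2.cvtColor(t['image'],cv2.COLOR_RGB2HSV)
gray=t['image'].mean(2); m=(gray>150)&(hsv[...,1]<30); m[:,:285]=0;m[:,335:]=0;m[:180]=0;m[205:]=0
v,u=np.nonzero(m); print(len(u)); q=np.array([px2w(t,a,b,.015)[:2] for a,b in zip(u,v)])
vx,vy,x0,y0=cv2.fitLine(q.astype(np.float32),cv2.DIST_L2,0,.01,.01).ravel(); print(vx,vy,x0,y0,np.degrees(np.arctan2(vx,vy)))
s=(q-[x0,y0])@[vx,vy]; print(np.array([x0,y0])+s.max()*np.array([vx,vy]),np.array([x0,y0])+s.min()*np.array([vx,vy]))
```

```text
nut [0.5038 0.2127 0.009 ] fl [0.3112 0.1126 0.056 ] fr [0.6907 0.1104 0.056 ] win [0.4047 0.1786 0.056 ] [0.5976 0.1785 0.056 ] back [0.3143 0.2733 0.056 ] [0.6902 0.2721 0.056 ] tip [ 0.4625 -0.1289  0.014 ]
nut top [0.50070351 0.21260481 0.009     ]
[169 167 169 168 168 168 168 167 169 169 168 167 131  86 101 125 133 132
 131 129 132 129 133 131 132] [169 170 169 170 170 170 169 169 171 170 169 156 111  77 105 128 133 134
 135 132 130 129 135 133 133]
240
0.18720886 -0.98232013 0.47468933 -0.2096643 169.21005
[ 0.48869312 -0.28314479] [ 0.46109187 -0.13831586]
```

Emit:
play_rows:
  targets: [-45.3,1.6,17,-5,-45.3,1.6,17,-10.8,-45.3,1.6,17,-10.8,-45.3,1.6,17,-10.8,-45.3,1.6,17,-10.8,-45.3,1.6,17,-10.8,-45.3,1.6,17,-10.8,-45.3,1.6,17,-10.8]

```text
t: 2.2
tool_pos: [0.4935, -0.1853, 0.2212]
orientation: [1.994, 2.427, 0.001]
force: [1.5, 1.0, 0.9]
opening: 0.0927
gripper_force: 0.0
```

```bash
python3 -c "
from h import *
go([.497,-.330,.16],10.8)"
```

```text
t 2.2 pos [ 0.4935 -0.1853  0.2212] yaw 11.21 F [1.5 1.  0.9] shift [-14.26  -2.47   6.12] roll 0.41
```

Emit:
play_rows:
  targets: [-14.2,-2.5,6,0,-14.2,-2.5,6,0,-14.2,-2.5,6,0,-14.2,-2.5,6,0,-14.2,-2.5,6,0,-14.2,-2.5,6,0]

```text
t: 2.7
tool_pos: [0.4958, -0.3287, 0.16]
orientation: [-1.996, -2.423, -0.001]
force: [-0.0, 0.5, 0.0]
opening: 0.0928
gripper_force: 0.0
```

Run:
```python
from h import *
import pickle
c=cam('wrist'); pickle.dump(c,open('w2.pkl','wb')); go([.497,-.33,.16],10.8)
cv2.imwrite('pics/w2.png',cv2.resize(c['image'][:,:,::-1],(800,600),interpolation=cv2.INTER_CUBIC))
```

```text
t 2.75 pos [ 0.4964 -0.3281  0.1612] yaw 11.11 F [-0.3 -0.5  0.2] shift [-0.19  0.02  0.12] roll 0.31
```

View pics/w2.png

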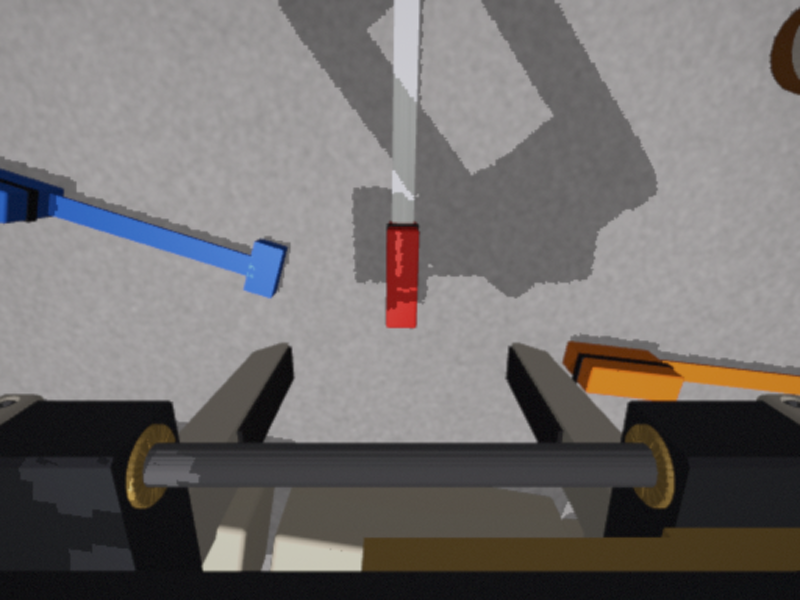

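Red handle top spans cols 387–419 and rows 226–328, parallel to the tool axes. The orange handle's nearest corner is about (583,390).

Run:
```python
from h import *
import pickle
c=pickle.load(open('w2.pkl','rb'));k=.64
def P(u,v,z): return px2w(c,u*k,v*k,z).round(4)
a=P(402.5,226,.05);b=P(402,328,.05);print(a,b,np.degrees(np.arctan2(-(a-b)[0],(a-b)[1])),np.hypot(*(a-b)[:2]))
s1=P(405.5,5,.015);s2=P(402.5,215,.015);print(s1,s2,np.degrees(np.arctan2(-(s1-s2)[0],(s1-s2)[1])))
o=P(583,392,.05); print('orange',o, 'bluetip',P(283,270,.015),'box',P(400,490,.07))
m=(a+b)/2; M=R.from_rotvec(read_state()['orientation']).as_matrix()
print('orange in tool about handle',M.T@(o-m),'box',M.T@(P(400,490,.07)-m))
go([m[0],m[1],.012],10.6)
```

```text
[ 0.4892 -0.285   0.05  ] [ 0.5027 -0.3553  0.05  ] 10.870411827997028 0.07158449552801224
[ 0.4649 -0.1511  0.015 ] [ 0.4887 -0.2819  0.015 ] 10.312555803960793
orange [ 0.6436 -0.3794  0.05  ] bluetip [ 0.4075 -0.3399  0.015 ] box [ 0.5245 -0.4745  0.07  ]
orange in tool about handle [-0.08658331  0.13347053 -0.00017995] box [-0.15692796 -0.00172577 -0.02024015]
t 2.75 pos [ 0.4964 -0.3281  0.1612] yaw 11.11 F [-0.3 -0.5  0.2] shift [ 0.77  0.11 14.92] roll 0.51
```

Emit:
play_rows:
  targets: [0.8,0.1,4,0.5,0.8,0.1,8,0.5,0.8,0.1,12,0.5,0.8,0.1,14.8,0.5,0.8,0.1,14.8,0.5,0.8,0.1,14.8,0.5]
  grip: 6

```text
t: 3.25
tool_pos: [0.4953, -0.3192, 0.0133]
orientation: [-2.003, -2.417, -0.0]
force: [0.5, -1.1, 1.1]
opening: 0.0612
gripper_force: 0.0
```

Emit:
play_rows:
  targets: [0,0,0,0,0,0,0,0,0,0,0,0,0,0,0,0,0,0,0,0,0,0,0,0]
  grip: 1.5
  grip_force: 40

```text
t: 3.75
tool_pos: [0.4957, -0.3222, 0.0143]
orientation: [2.007, 2.415, 0.0]
force: [0.1, -0.2, -0.5]
opening: 0.0243
gripper_force: 0.0
```

```bash
python3 -c "
from h import *
go([.502,.0,.052],0)"
```

```text
t 3.75 pos [ 0.4957 -0.3222  0.0143] yaw 10.54 F [ 0.1 -0.2 -0.5] shift [31.55  6.52 -3.79] roll 10.54
```

Emit:
play_rows:
  targets: [0,0,0,0,0,0,0,0,0,0,0,0,0,0,-0.9,0,0,0,-1.8,0,0,0,-1.8,0,0,0,-1.8,0]
  grip: 1.5

```text
t: 4.33
tool_pos: [0.496, -0.3223, 0.0326]
orientation: [2.006, 2.415, 0.0]
force: [0.2, 0.2, -2.1]
opening: 0.0217
gripper_force: 40.0
```

```bash
python3 -c "
from h import *
print(read_state()['wrist_torque'],read_state()['gripper_force'],read_state()['opening'])
go([.502,-.12,.032],0)"
```

```text
[-0.09352649  0.07867076 -0.0013572 ] 39.97438967227936 0.021730234906646537
t 4.3333 pos [ 0.496  -0.3223  0.0326] yaw 10.56 F [ 0.2  0.2 -2.1] shift [19.77  4.3   0.04] roll 10.56
```

Emit:
play_rows:
  targets: [2,0.4,0,2,5,1.1,0,4,8,1.8,0,6,11,2.4,0,8,14,3,0,10.6,17,3.7,0,10.6,19.8,4.3,0,10.6,19.8,4.3,0,10.6]

```text
t: 5.0
tool_pos: [0.5006, -0.1147, 0.0309]
orientation: [-2.217, -2.222, -0.001]
force: [-1.2, -0.6, -1.4]
opening: 0.0219
gripper_force: 40.0
```

Run:
```python
from h import *
import pickle
go([.502,-.12,.032],0)
c=cam('top'); pickle.dump(c,open('t2.pkl','wb')); d=cam('scene'); pickle.dump(d,open('s2.pkl','wb'))
a=cv2.resize(c['image'][100:270,130:370,::-1],(800,567),interpolation=cv2.INTER_CUBIC); cv2.imwrite('pics/t2.png',a)
go([.502,-.12,.032],0)
```

```text
t 5.0 pos [ 0.5006 -0.1147  0.0309] yaw 0.12 F [-1.2 -0.6 -1.4] shift [-0.53  0.14 -0.11] roll 0.12
t 5.1 pos [ 0.5012 -0.1183  0.0313] yaw 0.1 F [ 0.1 -0.  -1.3] shift [-0.17  0.08 -0.07] roll 0.1
```

View pics/t2.png

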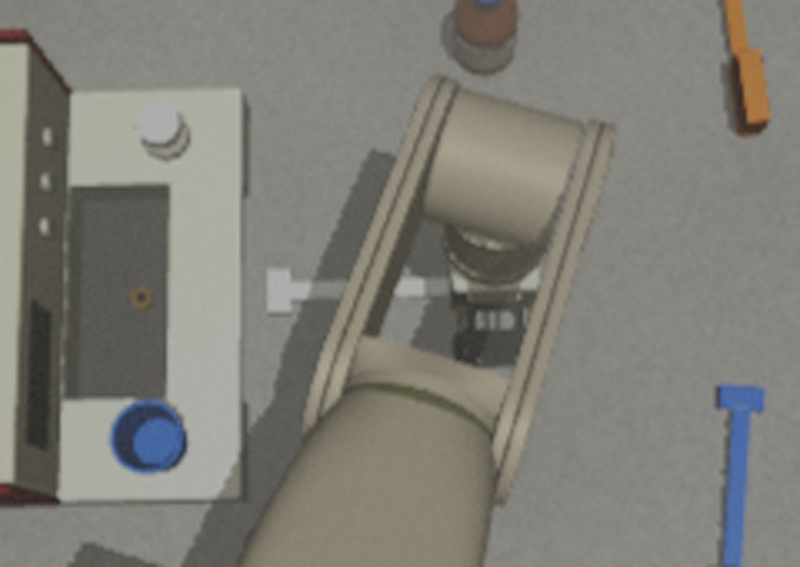

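Tip block spans cols 266–291 and rows 268–313, nut at (141,297), module front-top edge at col 243.

Run:
```python
from h import *
import pickle
c=pickle.load(open('t2.pkl','rb'))
def P(u,v,z): return px2w(c,130+u*.3,100+v*.3,z).round(4)
print('tip far',P(266.5,290.5,.033),'near',P(291,290.5,.033),'strip',P(400,287,.033),'nut',P(141,297,.009),'front',P(243,95,.056),P(243,495,.056),'mid front',P(243,297,.056))
hsv=cv2.cvtColor(c['image'],cv2.COLOR_RGB2HSV)
g=c['image'].astype(int); d=g[...,0]-g[...,2]; m=d>25; m[:,:160]=0;m[:,180:]=0;m[:175]=0;m[205:]=0
v,u=np.nonzero(m); print(len(u)); print('nut auto',px2w(c,u.mean()+.0,v.mean(),.009))
```

```text
tip far [0.4995 0.0888 0.033 ] near [0.4988 0.0661 0.033 ] strip [ 0.4991 -0.0348  0.033 ] nut [0.5017 0.2102 0.009 ] front [0.6817 0.1069 0.056 ] [0.3106 0.108  0.056 ] mid front [0.4893 0.1075 0.056 ]
30
nut auto [0.50187042 0.21162912 0.009     ]
```

Emit:
play_rows:
  targets: [0,0.25,0,0,1.5,0.25,0,0,3,0.25,0,0,4.5,0.25,0,0,6,0.25,0,0,6,0.25,0,0]

```text
t: 5.6
tool_pos: [0.504, -0.0586, 0.0314]
orientation: [-2.222, -2.22, -0.0]
force: [-0.2, -1.0, -1.6]
opening: 0.0217
gripper_force: 40.0
```

Emit:
play_rows:
  targets: [1.5,0,0,0,3,0,0,0,4.5,0,0,0,6,0,0,0,7.5,0,0,0,8.4,0,0,0,8.4,0,0,0,8.4,0,0,0]

```text
t: 6.27
tool_pos: [0.5042, 0.024, 0.0316]
orientation: [2.222, 2.221, -0.0]
force: [-0.3, 0.5, -2.0]
opening: 0.0219
gripper_force: 40.0
```

Run:
```python
from h import *
import pickle
go([.504,.025,.032],0)
c=cam('top'); pickle.dump(c,open('t3.pkl','wb')); d=cam('scene'); pickle.dump(d,open('s3.pkl','wb'))
a=cv2.resize(c['image'][120:240,130:210,::-1],(400,600),interpolation=cv2.INTER_CUBIC)
b=cv2.resize(d['image'][150:270,300:380,::-1],(400,600),interpolation=cv2.INTER_CUBIC); cv2.imwrite('pics/t3.png',np.hstack([a,b]))
```

```text
t 6.2667 pos [0.5042 0.024  0.0316] yaw -0.03 F [-0.3  0.5 -2. ] shift [ 0.1  -0.02 -0.04] roll -0.03
```

View pics/t3.png

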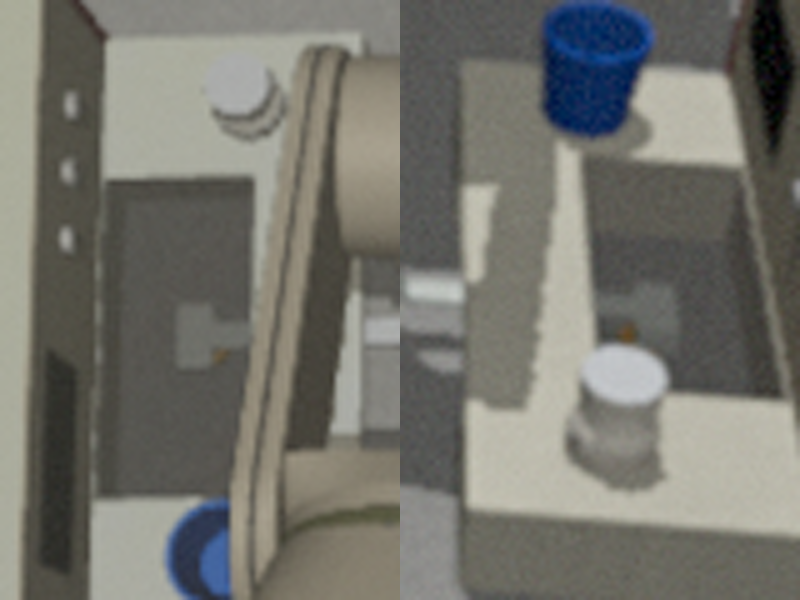

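Top: tip block at rows 302–369 from col 176, with the nut peeking out at (219,356). In the scene view the nut peeks out at (627,333).

Run:
```python
from h import *
import pickle
c=pickle.load(open('t3.pkl','rb'))
P=lambda u,v,z:px2w(c,130+u/5,120+v/5,z).round(4)
print('tip far',P(176,336,.033),'edges x',P(176,302,.033),P(176,369,.033),'near',P(211,336,.033))
f=lambda p:((w2px(c,p)-[130,120])*5).round(0)
for n in ([.5018,.2116,.009],[.5018,.1,.0]): print(f(n))
d=pickle.load(open('s3.pkl','rb')); Q=lambda u,v,z:px2w(d,300+(u-400)/5,150+v/5,z).round(4)
print('scene tip corners',Q(680,287,.033),Q(682,340,.033),Q(632,285,.033),'nut',Q(627,333,.009))
s0=pickle.load(open('scene.pkl','rb')); g=s0['image'].astype(int); m=(g[...,0]-g[...,2])>40; m[:200]=0;m[235:]=0;m[:,335:]=0;m[:,:355-20]=m[:,:335]
m=((g[...,0]-g[...,2])>40); m[:205]=0;m[235:]=0;m[:,:338]=0;m[:,360:]=0
v,u=np.nonzero(m);print(len(u),u.min(),u.max(),v.min(),v.max(),px2w(s0,u.mean(),v.min()+2,.009))
```

```text
tip far [0.5035 0.2274 0.033 ] edges x [0.525  0.2277 0.033 ] [0.4827 0.2271 0.033 ] near [0.5028 0.2056 0.033 ]
[209. 345.]
[388. 343.]
scene tip corners [0.4869 0.2326 0.033 ] [0.5314 0.2293 0.033 ] [0.4881 0.2064 0.033 ] nut [0.5009 0.2061 0.009 ]
14 344 350 216 219 [0.50625632 0.21085031 0.009     ]
```

Emit:
play_rows:
  targets: [0.3,-0.15,0,0,0.5,-0.15,0,0,0.5,-0.15,0.4,0,0.5,-0.15,0.8,0,0.5,-0.15,1.1,0,0.5,-0.15,1.1,0,0.5,-0.15,1.1,0]

```text
t: 6.95
tool_pos: [0.502, 0.0297, 0.0201]
orientation: [-2.222, -2.22, 0.001]
force: [0.4, -1.0, -0.7]
opening: 0.0219
gripper_force: 40.0
```

Emit:
play_rows:
  targets: [0,0,0.2,0,0,0,0.4,0,0,0,0.5,0,0,0,0.5,0,0,0,0.5,0]

```text
t: 7.37
tool_pos: [0.5024, 0.0298, 0.0155]
orientation: [-2.222, -2.221, 0.0]
force: [-0.0, -0.2, -1.8]
opening: 0.0215
gripper_force: 40.0
```

Run:
```python
from h import *
import pickle
go([.504,.025,.032],0)
c=cam('top'); d=cam('scene'); pickle.dump((c,d),open('s4.pkl','wb'))
g=c['image'].astype(int)[170:210,155:185]; print('max brassness top',(g[...,0]-g[...,2]).max()); g=d['image'].astype(int)[200:235,335:360]; print((g[...,0]-g[...,2]).max())
```

```text
t 7.3667 pos [0.5024 0.0298 0.0155] yaw -0.04 F [-0.  -0.2 -1.8] shift [-0.48  0.16 -1.65] roll -0.04
max brassness top 27
31
```

Emit:
play_rows:
  targets: [-0.4,0,0,0,-0.9,0,0,0,-1.4,0,0,0,-1.9,0,0,0,-2.4,0,0,0,-2.9,0,0,0,-3.3,0,0,0,-3.5,0,0,0]

```text
t: 8.13
tool_pos: [0.5025, -0.006, 0.0156]
orientation: [2.223, 2.22, -0.0]
force: [0.3, -0.3, -0.6]
opening: 0.0217
gripper_force: 40.0
```

Emit:
play_rows:
  targets: [-0.1,0,0,0,-0.2,0,0,0,-0.3,0,0,0,-0.4,0,0,0,-0.4,0,0,0]

```text
t: 8.55
tool_pos: [0.5025, -0.0093, 0.0156]
orientation: [2.222, 2.221, -0.0]
force: [0.4, -0.5, -0.8]
opening: 0.0214
gripper_force: 40.0
```

Run:
```python
from h import *
go([.504,.025,.032],0); print(read_state()['wrist_torque'].round(3))
```

```text
t 8.55 pos [ 0.5025 -0.0093  0.0156] yaw -0.04 F [ 0.4 -0.5 -0.8] shift [ 3.43  0.15 -1.64] roll -0.04
[-0.117  0.045  0.012]
```

Emit:
play_rows:
  targets: [-0.1,0,0,0,-0.2,0,0,0,-0.3,0,0,0,-0.3,0,0,0]

```text
t: 8.88
tool_pos: [0.5024, -0.0124, 0.0156]
orientation: [2.222, 2.221, -0.0]
force: [0.6, -0.1, 0.3]
opening: 0.0217
gripper_force: 40.0
```

Emit:
play_rows:
  targets: [-0.1,0,0,0,-0.2,0,0,0,-0.2,0,0,0]

```text
t: 9.13
tool_pos: [0.5024, -0.0144, 0.0156]
orientation: [2.222, 2.22, -0.0]
force: [0.1, 0.9, -2.3]
opening: 0.0217
gripper_force: 40.0
```

Emit:
play_rows:
  targets: [-0.1,0,0,0,-0.2,0,0,0,-0.2,0,0,0]

```text
t: 9.38
tool_pos: [0.5025, -0.0164, 0.0156]
orientation: [2.222, 2.22, -0.0]
force: [-0.3, -0.2, -1.7]
opening: 0.0218
gripper_force: 40.0
```

Run:
```python
from h import *
go([.504,.025,.032],0); print(read_state()['wrist_torque'].round(3))
```

```text
t 9.3833 pos [ 0.5025 -0.0164  0.0156] yaw -0.05 F [-0.3 -0.2 -1.7] shift [ 4.14  0.15 -1.64] roll -0.05
[-0.126 -0.029  0.009]
```

Emit:
play_rows:
  targets: [-0.1,0,0,0,-0.2,0,0,0,-0.2,0,0,0]

```text
t: 9.63
tool_pos: [0.5024, -0.0182, 0.0155]
orientation: [-2.222, -2.22, -0.0]
force: [0.0, 0.3, -1.3]
opening: 0.0217
gripper_force: 40.0
```

Run:
```python
from h import *
go([.504,.025,.032],0); print(read_state()['wrist_torque'].round(3))
```

```text
t 9.6333 pos [ 0.5024 -0.0182  0.0155] yaw -0.05 F [ 0.   0.3 -1.3] shift [ 4.32  0.16 -1.64] roll -0.05
[ 0.072  0.102 -0.044]
```

Emit:
play_rows:
  targets: [-0.1,0,0,0,-0.2,0,0,0,-0.2,0,0,0]

```text
t: 9.88
tool_pos: [0.5019, -0.0187, 0.0151]
orientation: [-2.221, -2.218, -0.002]
force: [-0.1, 8.4, -1.6]
opening: 0.0215
gripper_force: 40.0
```

Run:
```python
from h import *
go([.504,.025,.032],0); print(read_state()['wrist_torque'].round(3))
c=cam('top'); d=cam('scene')
g=d['image'][150:270,300:380,::-1];h=c['image'][120:240,130:210,::-1]
cv2.imwrite('pics/t5.png',np.hstack([cv2.resize(x,(400,600),interpolation=cv2.INTER_CUBIC) for x in(h,g)]))
go([.504,.025,.032],0); print(read_state()['wrist_torque'].round(3))
```

```text
t 9.8833 pos [ 0.5019 -0.0187  0.0151] yaw -0.06 F [-0.1  8.4 -1.6] shift [ 4.38  0.21 -1.68] roll -0.06
[ 1.367  0.03  -0.189]
t 9.9833 pos [ 0.5019 -0.0187  0.0151] yaw -0.05 F [ 0.3  8.7 -2.7] shift [ 4.37  0.2  -1.68] roll -0.05
[ 1.349 -0.026 -0.196]
```

View pics/t5.png

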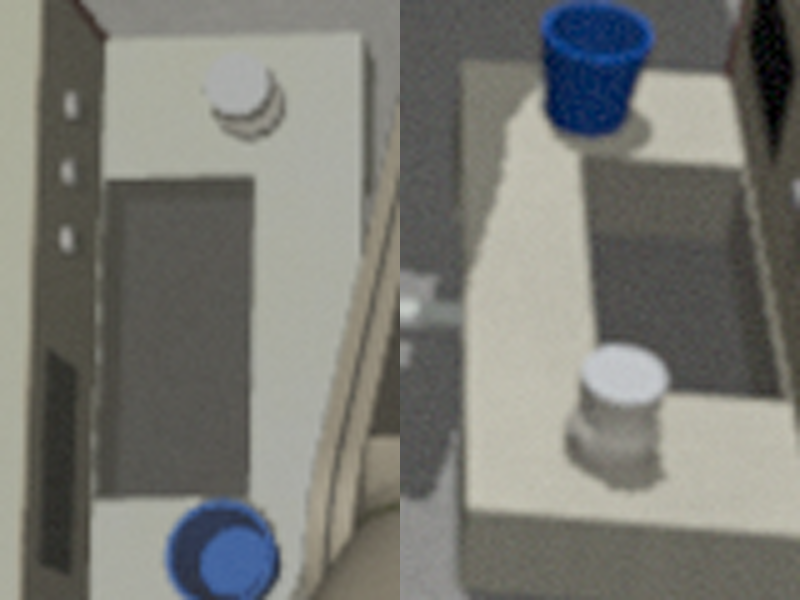

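8.4 N contact at TCP y = -0.0187. The Mz of -0.2 N·m puts it about 22 mm to the -x side, so the -x prong is on the lip and the notch lies towards +x. The picture shows the tip fully under the opaque strip with no nut left behind in the window. I back off and shift +x.

Emit:
play_rows:
  targets: [0.2,0,0,0,0.35,0,0,0,0.35,0.3,0,0,0.35,0.6,0,0,0.35,0.9,0,0,0.35,1.1,0,0,0.35,1.1,0,0]

```text
t: 10.57
tool_pos: [0.5141, -0.017, 0.0157]
orientation: [2.222, 2.22, 0.0]
force: [-0.4, -0.3, -1.9]
opening: 0.022
gripper_force: 40.0
```

Emit:
play_rows:
  targets: [-0.1,0,0,0,-0.2,0,0,0,-0.3,0,0,0,-0.35,0,0,0,-0.35,0,0,0]

```text
t: 10.98
tool_pos: [0.5134, -0.0204, 0.0156]
orientation: [-2.223, -2.22, 0.0]
force: [-0.5, 0.6, -0.8]
opening: 0.0215
gripper_force: 40.0
```

Run:
```python
from h import *
go([.504,.025,.032],0); print(read_state()['wrist_torque'].round(3))
```

```text
t 10.9833 pos [ 0.5134 -0.0204  0.0156] yaw -0.06 F [-0.5  0.6 -0.8] shift [ 4.54 -0.94 -1.64] roll -0.06
[-0.154  0.012 -0.005]
```

Emit:
play_rows:
  targets: [-0.1,0,0,0,-0.2,0,0,0,-0.2,0,0,0]

```text
t: 11.23
tool_pos: [0.5134, -0.0224, 0.0156]
orientation: [2.222, 2.22, -0.0]
force: [0.6, -0.4, -1.6]
opening: 0.0218
gripper_force: 40.0
```

Emit:
play_rows:
  targets: [-0.1,0,0,0,-0.2,0,0,0,-0.2,0,0,0]

```text
t: 11.48
tool_pos: [0.5134, -0.0244, 0.0156]
orientation: [2.222, 2.22, -0.0]
force: [-0.4, 0.5, -1.0]
opening: 0.022
gripper_force: 40.0
```

Emit:
play_rows:
  targets: [-0.1,0,0,0,-0.2,0,0,0,-0.2,0,0,0]

```text
t: 11.73
tool_pos: [0.5134, -0.0265, 0.0156]
orientation: [2.222, 2.22, -0.0]
force: [-0.0, -0.3, -0.3]
opening: 0.0219
gripper_force: 40.0
```

Emit:
play_rows:
  targets: [-0.1,0,0,0,-0.2,0,0,0,-0.2,0,0,0]

```text
t: 11.98
tool_pos: [0.5134, -0.0284, 0.0156]
orientation: [2.222, 2.22, -0.0]
force: [0.4, 0.2, -1.1]
opening: 0.0216
gripper_force: 40.0
```

Run:
```python
from h import *
go([.504,.025,.032],0); print(read_state()['wrist_torque'].round(3))
```

```text
t 11.9833 pos [ 0.5134 -0.0284  0.0156] yaw -0.05 F [ 0.4  0.2 -1.1] shift [ 5.34 -0.95 -1.64] roll -0.05
[-0.113  0.134 -0.021]
```

Emit:
play_rows:
  targets: [-0.3,0,0,0,-0.6,0,0,0,-0.9,0,0,0,-1.2,0,0,0,-1.5,0,0,0,-1.7,0,0,0,-1.7,0,0,0]

```text
t: 12.57
tool_pos: [0.5135, -0.0458, 0.0156]
orientation: [2.223, 2.22, -0.0]
force: [-0.3, 0.0, -0.7]
opening: 0.0214
gripper_force: 40.0
```

Emit:
play_rows:
  targets: [-0.4,0,0,0,-0.8,0,0,0,-1.2,0,0,0,-1.6,0,0,0,-2,0,0,0,-2.4,0,0,0,-2.8,0,0,0,-3,0,0,0]

```text
t: 13.23
tool_pos: [0.5134, -0.0759, 0.0156]
orientation: [2.223, 2.22, -0.0]
force: [0.0, 0.5, -2.0]
opening: 0.022
gripper_force: 40.0
```

Emit:
play_rows:
  targets: [-0.4,0,0,0,-0.8,0,0,0,-1.2,0,0,0,-1.6,0,0,0,-2,0,0,0,-2.4,0,0,0,-2.7,0,0,0,-2.9,0,0,0]

```text
t: 13.9
tool_pos: [0.5134, -0.1047, 0.0156]
orientation: [-2.223, -2.22, 0.0]
force: [0.1, 0.5, -1.2]
opening: 0.0221
gripper_force: 40.0
```

Run:
```python
from h import *
import pickle
go([.504,.025,.032],0)
c=cam('scene'); t=cam('top');w=cam('wrist'); pickle.dump((c,t,w),open('s6.pkl','wb'))
g=c['image'][130:250,230:390,::-1]
cv2.imwrite('pics/t6.png',np.hstack([cv2.resize(g,(800,600),interpolation=cv2.INTER_CUBIC)]))
```

```text
t 13.9 pos [ 0.5134 -0.1047  0.0156] yaw -0.06 F [ 0.1  0.5 -1.2] shift [12.97 -0.95 -1.64] roll -0.06
```

View pics/t6.png

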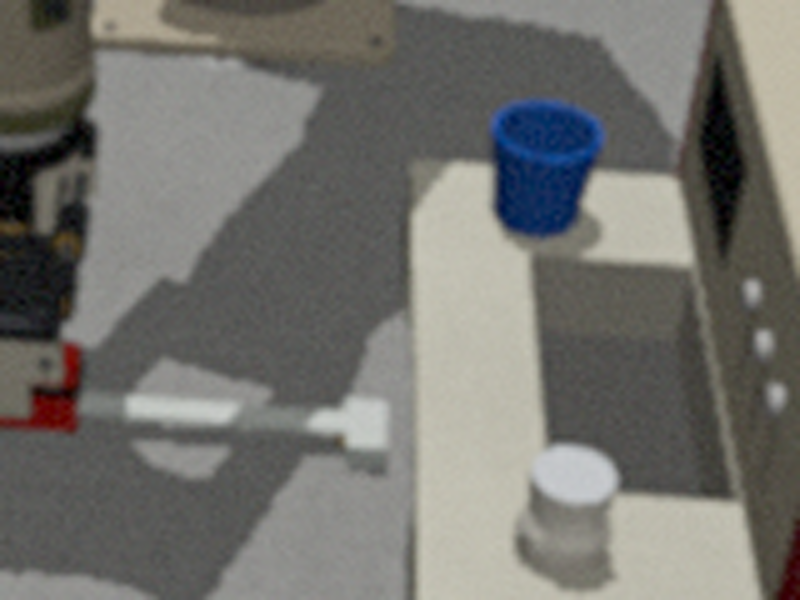

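A brass sliver shows at (342,436) under the tip, so the nut is out with the probe. I drag 1 cm more, then lift and withdraw.

Emit:
play_rows:
  targets: [-0.4,0,0,0,-0.7,0,0,0,-0.9,0,0,0,-1,0,0,0,-1,0,0,0,-1,0,-0.5,0,-1,0,-1.5,0,-1,0,-3,0]

```text
t: 14.72
tool_pos: [0.5123, -0.1138, 0.0453]
orientation: [-2.221, -2.219, 0.002]
force: [0.1, 0.0, -1.3]
opening: 0.0218
gripper_force: 40.0
```

Emit:
play_rows:
  targets: [0,0,0,0,-2,0,0,0,-4.5,0,0,0,-7,0,0,0,-9.5,0,0,0,-12,0,0,0,-14.5,0,0,0,-16,0,0,0]

```text
t: 15.38
tool_pos: [0.5133, -0.2767, 0.046]
orientation: [2.222, 2.218, -0.0]
force: [1.0, 0.2, -1.3]
opening: 0.0219
gripper_force: 40.0
```

Emit:
play_rows:
  targets: [0,0,0,0,0,0,1,0,0,0,2,0,0,0,2.8,0,0,0,3,0,0,0,3.1,0,0,0,3.15,0,0,0,3.15,0]

```text
t: 16.05
tool_pos: [0.5126, -0.2724, 0.0139]
orientation: [-2.219, -2.22, 0.001]
force: [-4.5, 3.5, 10.2]
opening: 0.0215
gripper_force: 40.0
```

Run:
```python
from h import *
import pickle
go([.504,.025,.0143],0)
c=cam('scene'); t=cam('top')
b=t['image'][100:270,130:370,::-1]; g=c['image'][130:250,110:390,::-1]
cv2.imwrite('pics/t7.png',np.vstack([cv2.resize(g,(700,300),interpolation=cv2.INTER_CUBIC),cv2.resize(b[60:150],(700,262),interpolation=cv2.INTER_CUBIC)]))
```

```text
t 16.05 pos [ 0.5126 -0.2724  0.0139] yaw 0.04 F [-4.5  3.5 10.2] shift [ 2.975e+01 -8.400e-01  1.000e-02] roll 0.04
```

View pics/t7.png

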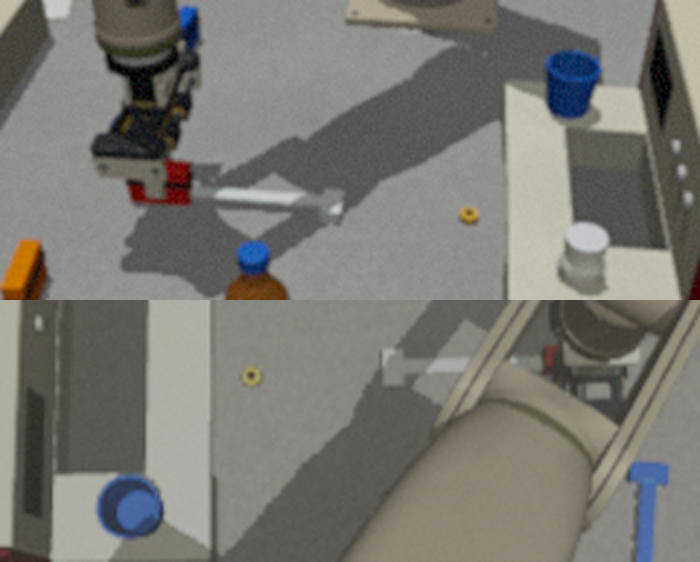

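The nut lies on the open bench at (469,215) and the probe is down, pressing with 10 N. I ease off, release and retreat upward.

Emit:
play_rows:
  targets: [0,0,-0.1,0,0,0,-0.1,0,0,0,-0.1,0]

```text
t: 16.4
tool_pos: [0.513, -0.2734, 0.0143]
orientation: [-2.221, -2.221, 0.0]
force: [0.1, -0.9, -1.1]
opening: 0.022
gripper_force: 40.0
```

Emit:
play_rows:
  targets: [0,0,0,0,0,0,0,0,0,0,0,0,0,0,0,0,0,0,0,0,0,0,0,0,0,0,0,0,0,0,0,0]
  grip: 5.5

```text
t: 17.07
tool_pos: [0.5132, -0.2743, 0.0151]
orientation: [2.222, 2.22, 0.0]
force: [0.5, -0.3, 0.4]
opening: 0.0551
gripper_force: 0.0
```

Emit:
play_rows:
  targets: [0,0,-2,0,0,0,-4,0,0,0,-6,0,0,0,-9,0,0,0,-12,0,0,0,-15,0,0,0,-15,0,0,0,-15,0]

```text
t: 17.73
tool_pos: [0.5148, -0.2753, 0.168]
orientation: [2.219, 2.217, 0.002]
force: [0.3, 0.2, -0.7]
opening: 0.0551
gripper_force: 0.0
```

Run:
```python
from h import *
go([.504,.025,.0143],0)
c=cam('scene'); t=cam('top')
g=c['image'][120:300,90:390,::-1]
cv2.imwrite('pics/t8.png',cv2.resize(g,(800,480),interpolation=cv2.INTER_CUBIC))
```

```text
t 17.7333 pos [ 0.5148 -0.2753  0.168 ] yaw -0.04 F [ 0.3  0.2 -0.7] shift [30.07 -1.17 15.28] roll -0.04
```

View pics/t8.png

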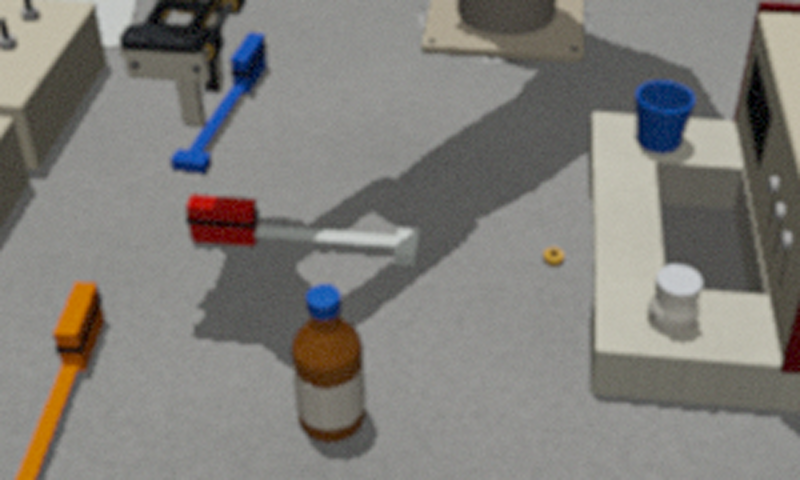

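The probe lies flat at (190–415, 220–245), clear of everything. The nut is at (553,256) in front of the module, and the bottle, jar and cup are untouched.

```bash
python3 -c "
from h import *
print(workorder.close_job())"
```

```text
the job is handed in; nothing more can be done
None
```

The nut was dragged out through the notch onto the open bench in front of the module, the probe was laid flat clear of both and released, and the job was handed in at about 18 s; the hardest reading at the lip was about 9 N.

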